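# Seat a temperature probe in a dry well by feel

## Task

Take the orange-handled temperature probe out of its holder and lower it upright through the round guide bore of the white dry-well block, never letting it touch the bore or the block, until you feel its tip gently press in the sprung contact pad hidden inside, clearly but short of the pad's end stop. End the program while still holding the probe there, not letting go, upright and centred in the bore with the pad pressed part way. Leave the bottles and the vial rack alone.

Things in the scene. Friction and masses are not known exactly. Their poses are not given: they have to be found in the camera images.
- probe: Loose temperature probe, 190 mm long, 100 to 170 g: round steel stem 10 mm in diameter and 130 mm long, below an orange square handle 22 x 22 mm and 60 mm tall with black bands. Origin at the centre of the stem's flat lower tip; z runs up along the probe to the handle; x and y are square to the handle's faces. At the start it stands upright, handle up, in the holder, its tip 8 mm above the work surface.
- probe_tip (a point): Centre of the stem's flat lower tip (same point as the probe's origin).
- probe_grip (a point): Middle of the orange handle, 160 mm above the tip on the probe's axis; the place to grip it, from above, on two opposite faces.
- holder: Fixed bare-aluminium block 90 (x) x 60 (y) mm on a blue foot 110 x 80 mm, 68 mm tall in all, with one central upright hole 11 mm wide in which the probe stands 60 mm deep. Origin on the work surface under the hole.
- drywell: Fixed white instrument block 170 (x) x 130 (y) x 118 mm tall, with a 60 mm square brass insert in the middle of its top. The upright guide bore runs through the insert's centre: 20 mm in diameter and 30 mm deep, opening below into a hollow 60 mm square. Holder and dry well may change sides. Origin on the work surface under the bore; z up.
- bore_mouth (a point): Centre of the bore's mouth, level with the insert's top face (118 mm above the work surface), on the bore's axis; z up.
- seat (a joint): Travel of the flat copper contact pad (30 mm in diameter, centred under the bore) in m: 0 untouched, grows as it is pressed down, end stop at 0.016. A spring holds it up: it begins to move at about 1 N and takes about 0.35 N more per mm (about 3.7 N at half travel). The untouched pad's top lies somewhere between 60 and 88 mm below the bore's mouth, different each time.
- amber_bottle: Bystander: amber glass bottle, 92 mm in diameter, 200 mm tall, white cap. Origin at the centre of its underside.
- clear_bottle: Bystander: clear bottle, 80 mm in diameter, 160 mm tall, blue cap. Origin at the centre of its underside.
- vial_rack: Bystander: green vial rack 60 x 90 mm, about 40 mm tall with its blue-capped vials. Origin at the centre of its underside.

How it is judged (in metres and radians):
On the way, in this order (a step that is already met when the one before it is completed fails the run):
1. the probe is lifted clear of the holder in the gripper (height (world z) of probe_tip above 0.08 m and contact force between probe and the fingers above 1.5 N), for 0.1 s.
2. the tip is inside the guide bore, 10 mm or deeper (horizontal distance between probe_tip and bore_mouth below 0.006 m and z of probe_tip in the frame of bore_mouth below -0.01 m and contact force between probe and the fingers above 1.5 N), for 0.1 s.
3. the tip presses the hidden pad (value of joint seat above 0.0015 m and z of probe_tip in the frame of bore_mouth below -0.055 m), for 0.2 s.
At the end, for the whole second after the job is handed in: The gripper still holds the probe at rest (at least 1.5 N on it), its tip 55 mm or more below the bore's mouth and within 3 mm of the bore's axis, the probe within 0.06 rad of upright and not touching the block, with the contact pad pressed in by 1.5 to 13 mm of its 16 mm (all of step 3 and contact force between probe and the fingers above 1.5 N and value of joint seat below 0.013 m and horizontal distance between probe_tip and bore_mouth below 0.003 m and angle between probe's own z axis and vertical below 0.06 rad and contact force between probe and drywell below 0.5 N and linear speed of probe below 0.01 m/s); the arm keeps its last pose, push and grip.
It fails at once if the probe touched the bore or the block (over 0.5 N) (contact force between probe and drywell above 0.5 N).
It fails at once if the contact pad was driven to its end stop (over 15 mm) (value of joint seat above 0.015 m).
It fails at once if the amber bottle was moved by more than 20 mm (distance of amber_bottle from where it was at the start of the episode above 0.02 m).
It fails at once if the clear bottle was moved by more than 20 mm (distance of clear_bottle from where it was at the start of the episode above 0.02 m).
It fails at once if the vial rack was moved by more than 20 mm (distance of vial_rack from where it was at the start of the episode above 0.02 m).
It also fails if it takes over 54 s, if anything falls off the work surface, if the arm or the gripper's body presses on something with over 40 N, if the wrist force passes 120 N, or if a joint passes its speed limit or range.

## Robot

A 6-joint arm with a two-finger parallel gripper is mounted at the origin on the work surface. World frame = base frame: x ahead of the robot, y to its left, z up, the work surface at z = 0. Lengths are in mm, angles in rad, forces in N, time in s.
With the tool pointing down it reaches from about 425 to 925 mm from the base axis. Payload 12.5 kg.
Tool frame: the origin (TCP) lies on the centre line of the jaws, within the pads' length; the fingertips stand 8 mm ahead of it and the grasp point (between the pads) lies 11 mm behind it; z points along the fingers, y is the direction in which the jaws open and shut (so a half turn about z gives the same grasp; the last joint's range is limited). The gripper opens to 85 mm and grips with 20 to 120 N. Pads are 22 mm wide; open, the fingers measure 114 mm over their backs; the gripper's body (76 mm by 85 mm) begins 54 mm behind the grasp point. The pads swing forward as they close: fully open they stand 13 mm farther back than shut.
Start: joints at [-1.382, 0.491, 1.559, -0, 1.092, -0.106], TCP at [181.616, -598.049, 211.927] pointing down, gripper open.
Joint ranges: [-3.1, 3.1], [-0.84, 2.19], [0.05, 2.79], [-1.13, 4.28], [0.06, 2.93], [-2.69, 2.69]. Speed limits (rad/s): [2.22, 2.22, 2.79, 3.14, 3.14, 3.14].

## Interface

Orientations are given as a unit quaternion [x, y, z, w].
In Python, from plant import get_obs, read_camera, camera_model, order, find_in, tip_of gives the robot as it stands. The module is installed in compiled form; this text tells all that it offers.
- The arm moves only by the shell command python3 -m crank 'ROWS' [FORCE]. ROWS is text: rows parted by semicolons, each of 7 numbers parted by spaces: the closure, from -1 (fully open) to 1 (shut), so that 0 is half open, then the shift along the tool's x, y, z normalised to -1 to 1, where 1 is 0.05 m, then the turn, a rotation vector about the tool's x, y, z normalised to -1 to 1, where 1 is 0.12 rad. In form: gripper x y z ax ay az; .... A call has 1 to 5 rows; each row shifts and turns the commanded pose from where the row before left it, along the tool's axes as they then stand; what a row does not reach is not made up. A row lasts 1/10 s, in which the tool goes at most 50 mm and 8.59 degrees, less where a joint would pass 70% of its speed; a pose out of reach is approached as far as the arm can. A call with a number of a shift or a turn outside -1 to 1 is refused whole. A call with a gripper value outside its range is refused whole. The fingers move at their own pace and stop on an object; FORCE is the grip in N (left out, the last holds). Time passes only in rows, so rows that do not move let the fingers close. It gives the time, the measured TCP pose, the force and the opening at its end, in the units of the state.
- get_obs(): the state, without advancing time (a new reading comes with each control period).
- read_camera(name): name is "side" or "top" or "wrist"; returns the picture (400x640x3 uint8, red, green, blue); there is no depth.
- camera_model(name): a dict with "camera_matrix" (3x3 intrinsics, pixels), "R" (3x3) and "t" (3): a world point X has camera coordinates R X + t. Camera axes: x right, y down, z forward; pixel columns grow to the right and rows downward; lengths in mm; the calibration is good to about 2 mm. A picture is of the moment at which its call begins: read the wrist's pose just before it. camera_model takes no time and is no camera call; for the wrist camera it gives the pose at the moment of the call.
- order.hand_in(): hands the job in, once; it reports no verdict.
Trained networks look in the newest picture that a camera, given by its name, has taken for a name from the list of things; names that differ only in an ending like _2 or _b are one class to them, and where a whole thing is asked for, a point or a joint stands for the part that bears it (a point fixed in the world has none). Each returns a list of dicts, best first, with "p" (0 to 1); they miss things now and then, are a little off and sometimes report something else, mostly with a low value. They report only what shows in the picture. A call takes as long as a camera call.
- find_in(query, camera): "location" ([x, y, z] in mm, in world coordinates, good to about 4 mm: the middle of the surface that is visible of it).
- tip_of(query, camera): "location" ([x, y, z] in mm, in world coordinates, good to about 4 mm: a listed point, or the origin of a listed thing).
The state is a dict: "time": time; "q": joint angles; "qvel": joint speeds; "joint_torque": joint torques, N m; "eef_pos": TCP position; "ee_rot": TCP orientation; "ft_force": force on the tool from outside, world axes, zero at the start; "wrist_torque": the same for the moment, N m; "finger_gap": finger opening in mm.
Only numpy, scipy, OpenCV 4.12 (cv2) and the standard library are available. Lean on these libraries where they do the work, as an engineer would, in place of code of your own. Each camera call takes 0.05 s, during which the arm holds its last target. There are 200 camera calls.

## Working session

There is one attempt and no reset: what is moved stays moved. The work goes in short steps, Python scripts to look and compute and a shell command to move; the robot and the scene stay as the last step left them, time stands still between calls to the robot, and variables do not carry over. Pictures are saved under pics/ and viewed, about 8 in all and at most 12, crops included, and the job is handed in when it is done.

```bash
mkdir -p pics
cat > h.py <<'E'
import numpy as np, cv2
from scipy.spatial.transform import Rotation as Rn
from plant import *
def snap(c,f,crop=None):
    im=read_camera(c); 
    o=im if crop is None else im[crop[1]:crop[3],crop[0]:crop[2]]
    if crop is not None:
        s=min(800/o.shape[1],600/o.shape[0]); o=cv2.resize(o,None,fx=s,fy=s,interpolation=cv2.INTER_CUBIC)
    cv2.imwrite('pics/'+f,o[:,:,::-1]); return im
def onplane(c,px,z):
    m=camera_model(c);K=np.array(m['camera_matrix']);R=np.array(m['R']);t=np.array(m['t'])
    d=R.T@np.linalg.solve(K,[px[0],px[1],1]);C=-R.T@t
    return C+d*(z-C[2])/d[2]
def proj(c,X):
    m=camera_model(c);p=np.array(m['camera_matrix'])@(np.array(m['R'])@np.array(X,float)+np.array(m['t']));return p[:2]/p[2]
def st():
    o=get_obs();print(o['time'],np.round(o['eef_pos'],1),'F',np.round(o['ft_force'],2),'gap',np.round(o['finger_gap'],1));print(np.round(Rn.from_quat(o['ee_rot']).as_matrix(),3).tolist(),np.round(o['q'],2));return o
E
python3 - <<'E'
from h import *
a=snap('top','top0.png');b=snap('side','side0.png')
for c in('top','side'):
  for q in('probe_grip','probe_tip','holder','drywell','bore_mouth','amber_bottle','clear_bottle','vial_rack'):
    r=tip_of(q,c);print(c,q,[(np.round(x['location']).tolist(),round(x['p'],2)) for x in r[:2]])
  m=camera_model(c);print(-np.array(m['R']).T@np.array(m['t']))
st()
E
```

```text
top probe_grip [([545.0, -165.0, 168.0], 0.5)]
top probe_tip []
top holder [([548.0, -170.0, -3.0], 0.74)]
top drywell [([498.0, 225.0, 4.0], 0.83)]
top bore_mouth [([500.0, 228.0, 119.0], 0.81)]
top amber_bottle [([608.0, 455.0, 4.0], 0.94)]
top clear_bottle [([686.0, -431.0, -1.0], 0.75)]
top vial_rack [([776.0, 13.0, 1.0], 0.81)]
[ 382.61036285   16.94601851 1560.32886137]
side probe_grip [([548.0, -169.0, 171.0], 0.54)]
side probe_tip []
side holder [([550.0, -169.0, -0.0], 0.84)]
side drywell [([500.0, 229.0, 5.0], 0.67)]
side bore_mouth [([503.0, 226.0, 118.0], 0.6)]
side amber_bottle []
side clear_bottle [([689.0, -436.0, 2.0], 0.88)]
side vial_rack [([777.0, 6.0, -0.0], 0.71)]
[478.78777834 887.60587085 712.02614507]
0.9 [ 181.6 -598.1  211.9] F [-0.14 -0.62 -0.15] gap 85.3
[[0.957, 0.291, 0.0], [0.291, -0.957, -0.0], [-0.0, 0.0, -1.0]] [-1.38  0.49  1.56 -0.    1.09 -0.11]
```

View pics/top0.png

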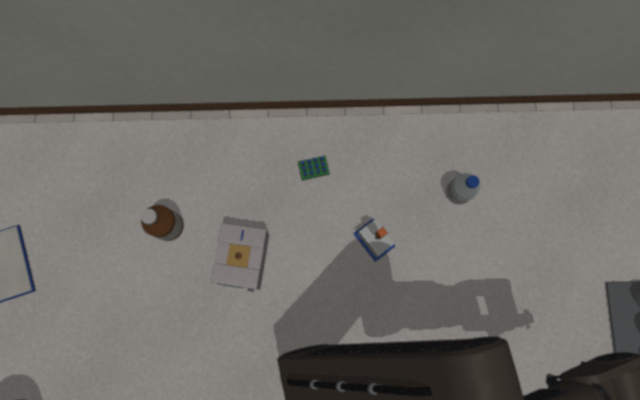

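Run:
```python
from h import *
im=cv2.imread('pics/top0.png')
for (x,y,z) in [(548,-169,0),(548,-169,198),(500,227,118)]: print(np.round(proj('top',(x,y,z)),1), np.round(proj('side',(x,y,z)),1))
p=proj('top',(548,-169,198)).astype(int);q=proj('top',(500,227,118)).astype(int)
A=[cv2.resize(im[a[1]-50:a[1]+50,a[0]-50:a[0]+50],(400,400),interpolation=cv2.INTER_CUBIC) for a in (p,q)]
cv2.imwrite('pics/crop0.png',np.hstack(A));print(p-50,q-50)
```

```text
[374.6 239.1] [366.3 202.1]
[383.  231.1] [370.3 139.2]
[239.2 255.4] [373.6 266.3]
[333 181] [189 205]
```

View pics/crop0.png

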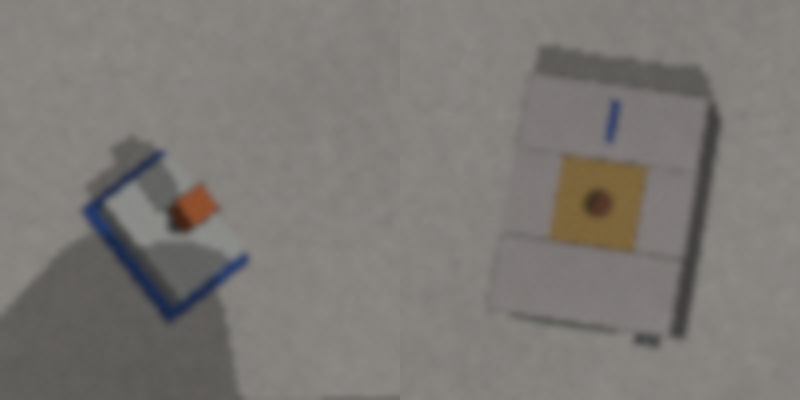

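The top view shows the dry well at about pixel (238,256), the holder at (375,240) with its orange handle at (382,232) yawed about 36°, and bottles and rack well off the path. I'll move above the probe for a close wrist look.

```bash
python3 -m crank '-1 0.3 -0.2 -0.6 0 0 0;-1 0.6 -0.4 -0.6 0 0 0;-1 0.65 -0.4 -0.6 0 0 0;-1 0.65 -0.4 -0.5 0 0 0;-1 0.65 -0.4 0 0 0 0'; python3 -m crank '-1 0.65 -0.4 0 0 0 0;-1 0.65 -0.4 0 0 0 0;-1 0.65 -0.4 0 0 0 0;-1 0.65 -0.4 0 0 0 0;-1 0.65 -0.4 0 0 0 0'; python3 -m crank '-1 0.65 -0.4 0 0 0 -0.5;-1 0.65 -0.4 0 0 0 -0.5;-1 0.6 -0.4 0 0 0 -0.5;-1 0.4 -0.3 0 0 0 -0.5;-1 0 0 0 0 0 -0.5';python3 -m crank '-1 0 0 0 0 0 -0.25;-1 0 0 0 0 0 0;-1 0 0 0 0 0 0'
python3 - <<'E'
from h import *
st();snap('wrist','w1.png')
print(tip_of('probe_grip','wrist')[:1]);print(proj('wrist',(548,-169,198)))
m=camera_model('wrist');print(-np.array(m['R']).T@np.array(m['t']),np.round(m['R'],3).tolist())
E
```

```text
time: 1.4
eef_pos: [293.0, -470.2, 330.4]
ee_rot: [0.989, 0.147, 0.001, 0.003]
ft_force: [0.6, 0.3, 0.0]
finger_gap: 85.1
time: 1.9
eef_pos: [419.1, -326.3, 327.1]
ee_rot: [0.989, 0.147, 0.0, 0.0]
ft_force: [-0.2, 0.1, 0.1]
finger_gap: 85.6
time: 2.4
eef_pos: [498.5, -213.6, 327.0]
ee_rot: [0.955, 0.296, 0.0, -0.0]
ft_force: [-0.5, -0.1, -0.3]
finger_gap: 85.8
time: 2.7
eef_pos: [497.2, -216.6, 326.9]
ee_rot: [0.952, 0.306, 0.0, 0.0]
ft_force: [0.2, -0.4, -0.4]
finger_gap: 85.4
2.7 [ 497.2 -216.6  326.9] F [ 0.24 -0.44 -0.38] gap 85.4
[[0.812, 0.583, 0.0], [0.583, -0.812, -0.0], [-0.0, 0.0, -1.0]] [-0.53  0.27  1.59 -0.    1.28  0.42]
[{'location': [549.3, -168.8, 164.0], 'p': 0.79}]
[311.66392043 112.68335556]
[ 560.15486866 -171.99046296  488.71246758] [[0.583, -0.812, 0.002], [-0.774, -0.555, 0.305], [-0.246, -0.18, -0.952]]
```

View pics/w1.png

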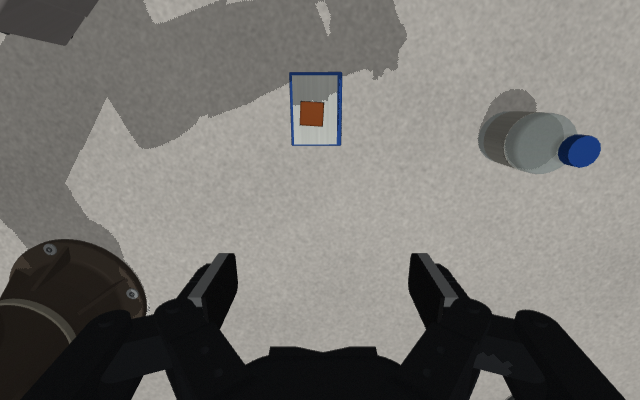

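The wrist picture shows the handle top as an orange square at about (312,114), almost aligned with the jaws. I'll fit it by colour.

```bash
cat >> h.py <<'E'
def handle(im,box=None,z=198):
    h=cv2.cvtColor(im,cv2.COLOR_RGB2HSV); m=cv2.inRange(h,(3,140,90),(18,255,255))
    n,l,s,c=cv2.connectedComponentsWithStats(m); k=1+np.argmax(s[1:,4]); 
    r=cv2.minAreaRect(np.argwhere(l==k)[:,::-1].astype(np.float32)); P=np.array([onplane('wrist',p,z) for p in cv2.boxPoints(r)])
    print(r,s[k],'centre',np.round(P.mean(0),1),'edges',np.round([np.linalg.norm(P[i]-P[i-1]) for i in range(4)],1),'ang',np.round([np.degrees(np.arctan2(*(P[i]-P[i-1])[1::-1])) for i in range(4)],1))
    return P.mean(0)
E
python3 - <<'E'
from h import *
im=read_camera('wrist');o=st();c=handle(im);R=Rn.from_quat(o['ee_rot']).as_matrix()
print(R.T@(c-o['eef_pos'])); print(np.degrees(np.arctan2(R[1,1],R[0,1])))
E
```

```text
2.85 [ 497.2 -216.5  326.9] F [ 0.11 -0.53 -0.15] gap 85.3
[[0.812, 0.584, 0.0], [0.584, -0.812, -0.0], [-0.0, 0.0, -1.0]] [-0.53  0.27  1.59 -0.    1.28  0.42]
((311.0, 113.5), (23.0, 22.0), 90.0) [300 102  23  24 518] centre [ 546.9 -168.9  198. ] edges [20.8 20.5 20.8 20.9] ang [  34.4  -54.3 -144.3  125.7]
[ 68.18529937  -9.65674927 128.91765975]
-54.29296938792678
```

```bash
python3 -m crank '-1 0.4 -0.1 0.4 0 0 0;-1 0.4 -0.1 0.5 0 0 0;-1 0 0 0.3 0 0 0;-1 0 0 0 0 0 0;-1 0 0 0 0 0 0'
python3 - <<'E'
from h import *
im=snap('wrist','w2.png',(220,100,420,250));o=st();c=handle(im);R=Rn.from_quat(o['ee_rot']).as_matrix()
print(R.T@(c-o['eef_pos'])); print(np.degrees(np.arctan2(R[1,1],R[0,1])))
E
```

```text
time: 3.35
eef_pos: [524.0, -185.0, 267.4]
ee_rot: [0.952, 0.307, 0.0, 0.0]
ft_force: [-0.4, 0.0, 0.9]
finger_gap: 85.3
3.4 [ 524.2 -185.1  267.8] F [-0.54  0.18  0.05] gap 85.7
[[0.811, 0.584, 0.001], [0.584, -0.811, -0.001], [0.0, 0.001, -1.0]] [-0.46  0.34  1.66 -0.    1.15  0.49]
((321.69659423828125, 168.15863037109375), (26.77724266052246, 26.65979766845703), 3.3664605617523193) [308 155  28  28 710] centre [ 547.4 -169.   198. ] edges [21.5 21.5 20.9 21.5] ang [ 122.2   31.6  -57.6 -146.8]
[28.28073497  0.41783608 69.8331741 ]
-54.242358737291596
```

View pics/w2.png

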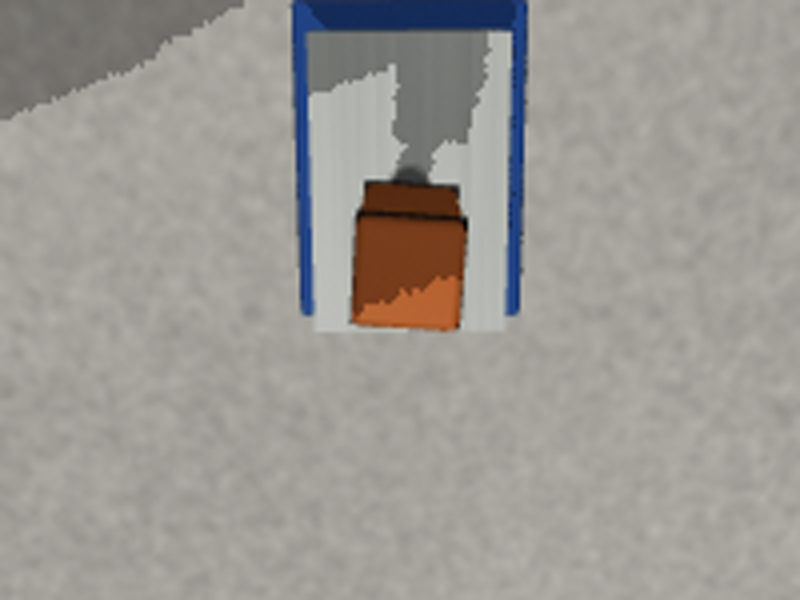

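The handle top is at zoomed (408,270), yawed about 3° from the jaws. I'll align over it, check again, then go down.

```bash
python3 -m crank '-1 0.57 0 0 0 0 0;-1 0 0 0 0 0 0.43;-1 0 0 0 0 0 0;-1 0 0 0 0 0 0'
python3 - <<'E'
from h import *
im=snap('wrist','w3.png',(220,150,420,300));o=st();c=handle(im);R=Rn.from_quat(o['ee_rot']).as_matrix()
print(R.T@(c-o['eef_pos'])); print(np.degrees(np.arctan2(R[1,1],R[0,1])))
E
```

```text
time: 3.8
eef_pos: [547.0, -168.3, 267.6]
ee_rot: [0.959, 0.283, 0.0, 0.0]
ft_force: [0.4, -0.0, 0.0]
finger_gap: 85.4
3.85 [ 546.9 -168.3  267.5] F [-0.19  0.72  0.16] gap 85.2
[[0.84, 0.543, 0.001], [0.543, -0.84, -0.0], [0.0, 0.001, -1.0]] [-0.41  0.36  1.62 -0.    1.16  0.58]
((321.5, 202.0), (24.0, 25.0), 90.0) [309 190  26  25 645] centre [ 547.3 -168.5  198. ] edges [20.8 20.3 20.8 20.8] ang [  32.1  -57.2 -146.5  122.8]
[ 0.17730333  0.28725338 69.52638945]
-57.12298888520845
```

View pics/w3.png

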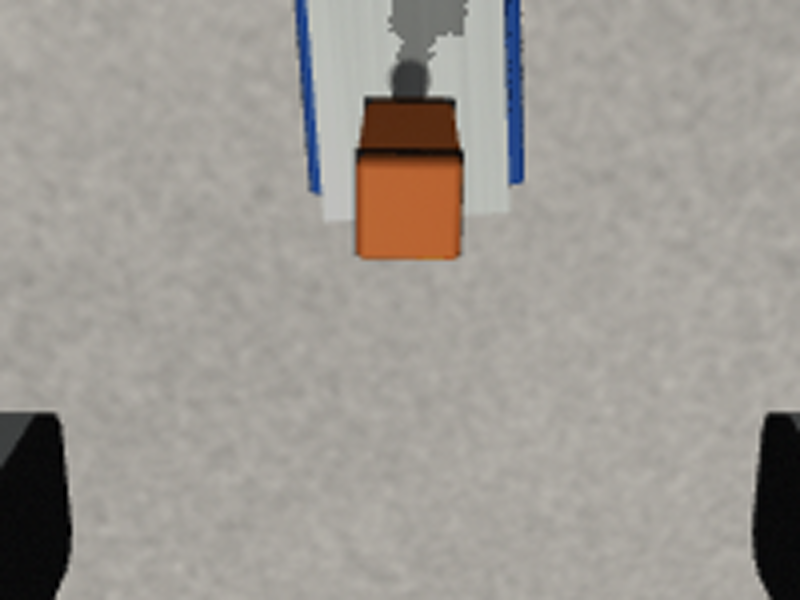

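Now the jaws are square to the handle (handle centre at zoomed 408, finger mid 412). Descend and grip.

```bash
python3 -m crank '-1 0 0 0.4 0 0 0;-1 0 0 0.5 0 0 0;-1 0 0 0.5 0 0 0;-1 0 0 0.5 0 0 0;-1 0 0 0.3 0 0 0' 40; python3 -m crank '-1 0 0 0 0 0 0;-1 0 0 0 0 0 0;0.3 0 0 0 0 0 0;0.6 0 0 0 0 0 0;0.6 0 0 0 0 0 0'; python3 -m crank '1 0 0 0 0 0 0;1 0 0 0 0 0 0;1 0 0 0 0 0 0;1 0 0 0 0 0 0;1 0 0 0 0 0 0' 50
```

```text
time: 4.35
eef_pos: [546.4, -168.2, 155.5]
ee_rot: [0.959, 0.283, -0.001, -0.0]
ft_force: [1.1, -0.6, -0.1]
finger_gap: 85.4
time: 4.85
eef_pos: [547.3, -168.1, 157.6]
ee_rot: [0.959, 0.283, 0.0, 0.0]
ft_force: [-0.2, 0.4, 0.3]
finger_gap: 43.9
time: 5.35
eef_pos: [547.3, -168.0, 157.3]
ee_rot: [0.959, 0.283, 0.0, 0.0]
ft_force: [-1.0, 1.1, 5.9]
finger_gap: 20.9
```

```bash
python3 -m crank '1 0 0 0 0 0 0;1 0 0 -0.1 0 0 0;1 0 0 -0.2 0 0 0;1 0 0 -0.3 0 0 0;1 0 0 -0.4 0 0 0'; python3 -m crank '1 0 0 -0.5 0 0 0;1 0 0 -0.5 0 0 0;1 0 0 -0.5 0 0 0;1 0 0 -0.5 0 0 0;1 0 0 -0.5 0 0 0';python3 -m crank '1 0 0 -0.2 0 0 0;1 0 0 0 0 0 0;1 0 0 0 0 0 0'
python3 - <<'E'
from h import *
o=st();im=snap('side','s2.png')
p=np.array(o['eef_pos'])
print(proj('side',p+[0,0,-149]),proj('side',p+[0,0,41]))
for c in('side',):
  for q in('probe_tip','bore_mouth'): r=tip_of(q,c);print(q,r[:1])
a,b=proj('side',p+[0,0,-149]).astype(int)
cv2.imwrite('pics/s2c.png',cv2.resize(im[b-110:b+40,a-100:a+100],None,fx=4,fy=4,interpolation=cv2.INTER_CUBIC)[:,:,::-1]);print(a-100,b-110)
E
```

```text
time: 5.85
eef_pos: [546.8, -167.9, 207.3]
ee_rot: [0.959, 0.283, -0.001, -0.0]
ft_force: [0.5, 0.0, -0.9]
finger_gap: 21.0
time: 6.35
eef_pos: [546.8, -167.8, 333.6]
ee_rot: [0.959, 0.283, 0.0, 0.0]
ft_force: [-0.3, -0.4, -0.9]
finger_gap: 21.1
time: 6.65
eef_pos: [546.7, -167.8, 340.9]
ee_rot: [0.959, 0.283, -0.001, -0.0]
ft_force: [-0.9, 0.4, -2.2]
finger_gap: 21.0
6.65 [ 546.7 -167.8  340.9] F [-0.87  0.44 -2.25] gap 21.0
[[0.84, 0.542, -0.001], [0.542, -0.84, 0.0], [-0.001, -0.001, -1.0]] [-0.41  0.31  1.5  -0.    1.33  0.58]
[370.62717521 141.601491  ] [375.2417766   69.76399052]
probe_tip [{'location': [546.6, -168.4, 195.3], 'p': 0.64}]
bore_mouth [{'location': [499.7, 227.7, 117.2], 'p': 0.79}]
270 31
```

View pics/s2c.png

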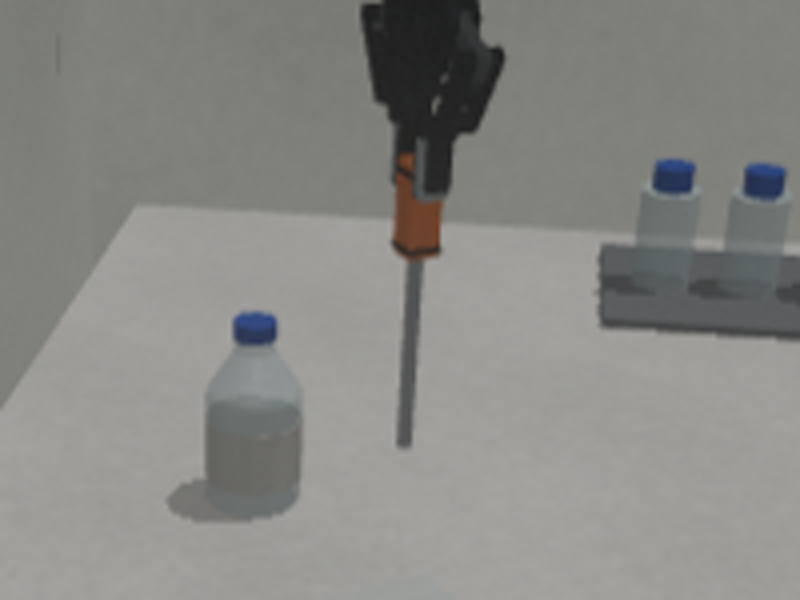

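The probe is held, hanging straight, with its tip at (371,142) where predicted. I'll carry it over the dry well.

```bash
python3 -m crank '1 0.12 -0.24 0 0 0 0;1 0.24 -0.5 0 0 0 0;1 0.3 -0.61 0 0 0 0;1 0.3 -0.61 0 0 0 0;1 0.3 -0.61 0 0 0 0'; python3 -m crank '1 0.3 -0.61 0 0 0 0;1 0.3 -0.61 0 0 0 0;1 0.3 -0.61 0 0 0 0;1 0.3 -0.61 0 0 0 0;1 0.3 -0.61 0 0 0 0'; python3 -m crank '1 0.3 -0.61 0 0 0 0;1 0.24 -0.5 0 0 0 0;1 0.14 -0.28 0 0 0 0;1 0 0 0 0 0 0;1 0 0 0 0 0 0'
python3 - <<'E'
from h import *
o=st();im=snap('wrist','w4.png',(220,100,420,250))
print(proj('wrist',np.array(o['eef_pos'])+[0,0,-149]),proj('wrist',(500,227.5,118)),tip_of('bore_mouth','wrist')[:1])
im=snap('side','s3.png');a,b=proj('side',(500,227,150)).astype(int)
print(tip_of('probe_tip','side')[:1],tip_of('bore_mouth','side')[:1])
cv2.imwrite('pics/s3c.png',cv2.resize(im[b-75:b+75,a-100:a+100],None,fx=4,fy=4,interpolation=cv2.INTER_CUBIC)[:,:,::-1]);print(a-100,b-75)
E
```

```text
time: 7.3
eef_pos: [529.6, -23.8, 341.5]
ee_rot: [0.959, 0.283, -0.0, -0.0]
ft_force: [1.4, -0.3, -0.7]
finger_gap: 20.9
time: 7.8
eef_pos: [509.7, 145.0, 341.6]
ee_rot: [0.959, 0.283, -0.0, -0.0]
ft_force: [1.1, 0.2, -0.2]
finger_gap: 20.7
time: 8.3
eef_pos: [501.4, 219.6, 341.6]
ee_rot: [0.959, 0.283, -0.0, 0.0]
ft_force: [-0.3, -0.9, -1.5]
finger_gap: 20.7
8.3 [501.4 219.6 341.6] F [-0.26 -0.89 -1.53] gap 20.7
[[0.84, 0.543, -0.0], [0.543, -0.84, -0.001], [-0.001, 0.0, -1.0]] [ 0.29  0.27  1.56 -0.    1.31  1.29]
[320.86142975 178.81117305] [315.42312915 162.77195115] [{'location': [498.9, 229.0, 119.2], 'p': 0.84}]
[{'location': [501.1, 216.8, 193.8], 'p': 0.68}] [{'location': [500.7, 229.9, 120.5], 'p': 0.76}]
274 178
```

View pics/w4.png

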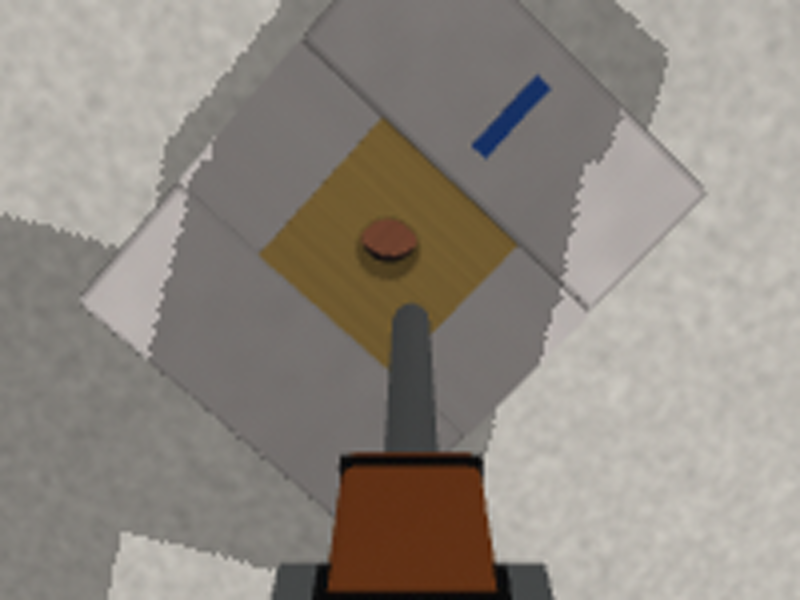

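Wrist view: bore mouth centred at crop (388,247) and tip disc about (411,321), so the shift still needed is visible directly. I'll compute it from the same picture.

Run:
```python
from h import *
o=st();p=np.array(o['eef_pos']);R=Rn.from_quat(o['ee_rot']).as_matrix()
f=lambda u,v:(u/4+220-.4,v/4+100-.4)
t=onplane('wrist',f(411,321),p[2]-149);b=onplane('wrist',f(388,247.5),118);b2=onplane('wrist',f(387.5,245),118)
hb=onplane('wrist',f(412,462),p[2]-19+0)
print('tip',t,'bore',b,'d tool',R.T@(b-t),R.T@(b-p),'tip-tcp',R.T@(t-p))
for z in(-149,-19): 
  q=proj('wrist',p+[0,0,z]);print(z,q,(q-[220,100])*4)
```

```text
8.55 [501.7 219.  341.9] F [ 0.67  0.49 -1.89] gap 21.0
[[0.841, 0.541, 0.0], [0.541, -0.841, -0.0], [-0.0, 0.0, -1.0]] [ 0.29  0.27  1.56 -0.    1.32  1.29]
tip [501.54060576 217.54418168 192.90242159] bore [502.54925575 226.98674236 118.        ] d tool [ 5.96154458 -7.40663423 74.90096022] [  5.00509351  -6.28605835 223.90118529] tip-tcp [ -0.95645107   1.12057588 149.00022507]
-149 [321.28381324 178.98327375] [405.13525296 315.93309502]
-19 [320.98588851 226.6376462 ] [403.94355404 506.55058481]
```

View pics/s3c.png

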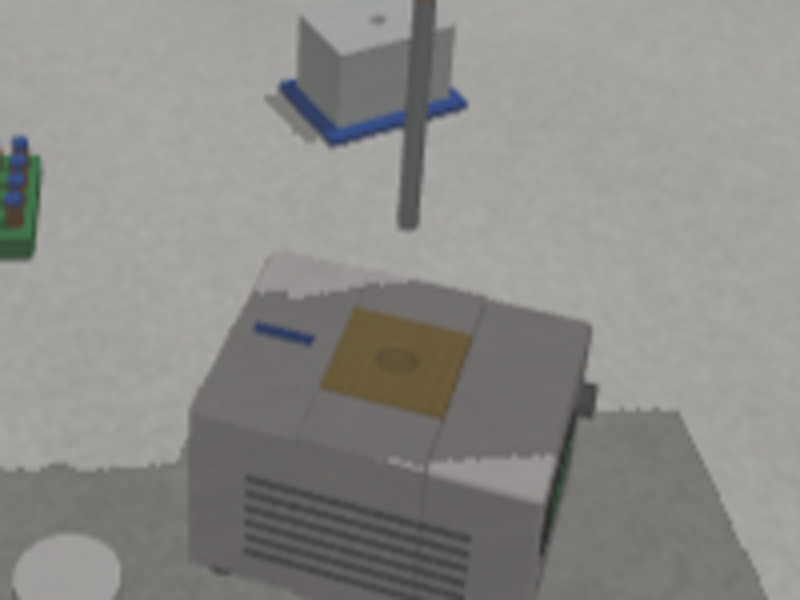

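Side view agrees (tip at crop (408,228), bore at (398,360)). Apply the shift and lower to about 12 mm above the mouth.

```bash
python3 -m crank '1 0.12 -0.15 0.1 0 0 0;1 0 0 0.4 0 0 0;1 0 0 0.4 0 0 0;1 0 0 0.3 0 0 0;1 0 0 0.05 0 0 0';python3 -m crank '1 0 0 0 0 0 0;1 0 0 0 0 0 0;1 0 0 0 0 0 0'
python3 - <<'E'
from h import *
o=st();im=snap('wrist','w5.png',(260,130,380,220));p=np.array(o['eef_pos'])
a,b=proj('side',(500,227,120)).astype(int);print(a-40,b-40)
s=snap('side','s5.png')
A=cv2.resize(im[130:220,270:370],None,fx=6,fy=6,interpolation=cv2.INTER_CUBIC)
B=cv2.resize(s[b-60:b+30,a-15:a+15],None,fx=6,fy=6,interpolation=cv2.INTER_CUBIC)
print('B origin',a-15,b-60)
cv2.imwrite('pics/c5.png',np.hstack([A,B])[:,:,::-1])
print(proj('wrist',p-[0,0,149]),proj('side',p-[0,0,149]),p[2]-149)
E
```

```text
time: 9.05
eef_pos: [502.0, 229.4, 277.4]
ee_rot: [0.959, 0.283, -0.002, 0.0]
ft_force: [0.2, 0.7, -1.0]
finger_gap: 20.9
time: 9.35
eef_pos: [502.8, 229.5, 280.1]
ee_rot: [0.959, 0.283, 0.001, 0.0]
ft_force: [-0.9, -0.0, -1.8]
finger_gap: 20.9
9.35 [502.8 229.5 280.1] F [-0.9  -0.04 -1.76] gap 20.9
[[0.84, 0.542, 0.001], [0.542, -0.84, 0.0], [0.001, 0.0, -1.0]] [ 0.31  0.32  1.64 -0.    1.17  1.31]
333 225
B origin 358 205
[321.28063035 179.03056966] [372.44723906 261.87398965] 131.1351343416083
```

View pics/c5.png

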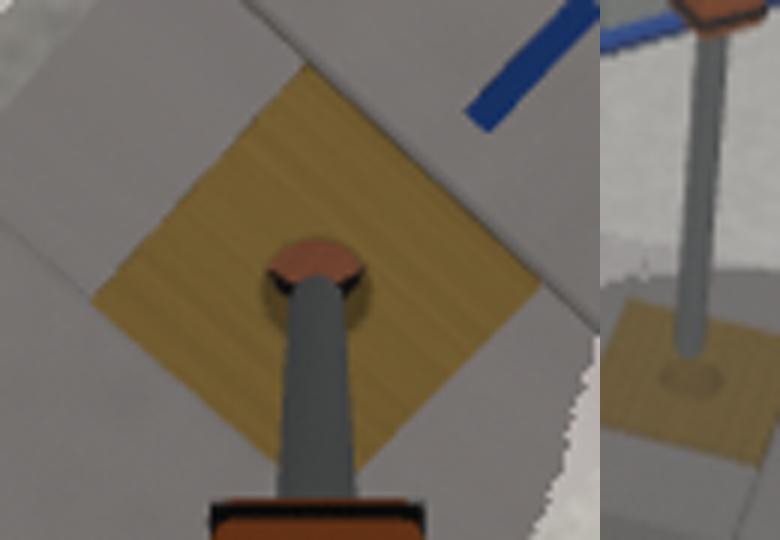

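Run:
```python
from h import *
o=get_obs();p=np.array(o['eef_pos']);R=Rn.from_quat(o['ee_rot']).as_matrix();z=p[2]-149
f=lambda u,v:(u/6+270-.42,v/6+130-.42)
t=onplane('wrist',f(317,300),z);b=onplane('wrist',f(316.3,292),118)
print('wrist',t,b,R.T@(b-t))
g=lambda u,v:((u-600)/6+358-.42,v/6+205-.42)
t=onplane('side',g(690,345),z);b=onplane('side',g(691,379),118)
print('side',t,b,R.T@(b-t))
# stem edge check for tilt: axis at handle bottom vs tip in side view
for k in(0,130): print(k,(proj('side',[t[0],t[1],z+k])-[358,205])*6+[600,0], (proj('wrist',p+[0,0,k-149])-[270,130])*6)
# diameter of 10mm at tip
```

```text
wrist [502.89008986 228.13209596 130.94026467] [501.41318375 227.29941409 118.        ] [-1.70464897 -0.10558664 12.93862759]
side [502.48413552 229.83604981 130.94026467] [501.23209539 231.50255644 118.        ] [-0.16040182 -2.08341573 12.93943387]
0 [687.48 342.48] [307.61517873 294.68222933]
130 [713.93834279  10.96142761] [305.96956026 580.000694  ]
```

Wrist and side agree on world x (about -1.3 mm); in y the wrist says -0.8, the side +1.7 but is sensitive to tip height. I'll use about -1.5 mm tool x, -0.3 tool y (well within the 5 mm clearance), enter the bore, and look again.

```bash
python3 -m crank '1 -0.03 -0.006 0 0 0 0;1 0 0 0.1 0 0 0;1 0 0 0.15 0 0 0;1 0 0 0.15 0 0 0;1 0 0 0 0 0 0';python3 -m crank '1 0 0 0 0 0 0;1 0 0 0 0 0 0'
python3 - <<'E'
from h import *
o=st();im=read_camera('wrist');s=read_camera('side')
A=cv2.resize(im[155:215,280:360],None,fx=7,fy=7,interpolation=cv2.INTER_CUBIC)
B=cv2.resize(s[235:295,358:388],None,fx=7,fy=7,interpolation=cv2.INTER_CUBIC)
cv2.imwrite('pics/c6.png',np.hstack([A,B])[:,:,::-1])
E
```

```text
time: 9.95
eef_pos: [500.6, 228.6, 257.9]
ee_rot: [0.959, 0.283, -0.001, 0.0]
ft_force: [0.2, -0.9, -0.4]
finger_gap: 21.0
time: 10.15
eef_pos: [501.2, 228.8, 259.5]
ee_rot: [0.959, 0.283, 0.0, 0.0]
ft_force: [-0.4, -1.0, -1.0]
finger_gap: 21.3
10.15 [501.2 228.8 259.5] F [-0.44 -1.02 -1.05] gap 21.3
[[0.84, 0.542, 0.0], [0.542, -0.84, -0.0], [0.0, 0.0, -1.0]] [ 0.31  0.34  1.68 -0.    1.12  1.31]
```

View pics/c6.png

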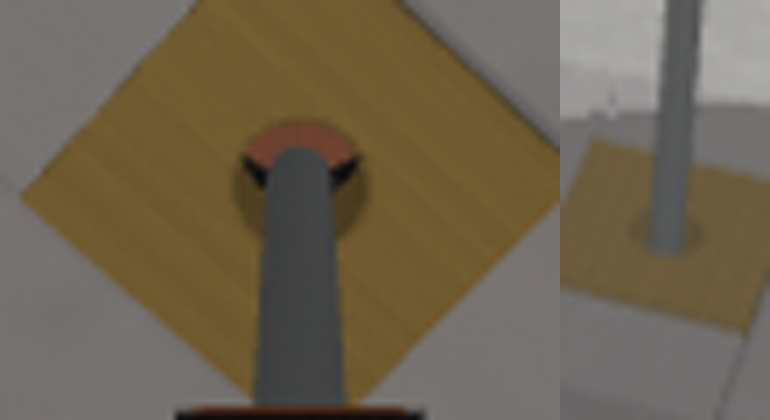

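Tip is in the bore mouth with clear gaps all round: wrist crop bore centre ≈(300,185), tip ≈(299.5,180); side stem x 666 vs bore 668. Check numerically.

Run:
```python
from h import *
o=get_obs();p=np.array(o['eef_pos']);R=Rn.from_quat(o['ee_rot']).as_matrix();z=p[2]-149
f=lambda u,v:(u/7+280-.43,v/7+155-.43)
for dz in(0,2):
  t=onplane('wrist',f(299.5,179.5),z+dz);b=onplane('wrist',f(300.5,185),118);print(z+dz,t,b,R.T@(b-t),b-t)
for k in range(0,360,30):
  c=b+10*np.array([np.cos(np.radians(k)),np.sin(np.radians(k)),0]);print(k,np.round((np.array(proj('wrist',c))-[280,155]+.43)*7))
```

```text
110.56843054439094 [500.71352033 227.18234257 110.56843054] [501.64746585 227.62334372 118.        ] [ 1.02646535  0.13735496 -7.43118182] [0.93394552 0.44100115 7.43156946]
112.56843054439094 [501.13542441 227.45923898 112.56843054] [501.64746585 227.62334372 118.        ] [ 0.52111865  0.14081102 -5.43135997] [0.51204144 0.16410474 5.43156946]
0 [337. 130.]
30 [304. 120.]
60 [270. 127.]
90 [244. 150.]
120 [234. 182.]
150 [242. 214.]
180 [265. 239.]
210 [297. 249.]
240 [331. 242.]
270 [356. 220.]
300 [367. 188.]
330 [360. 155.]
```

Rim fit is good; the tip is within 1 mm of centre. Nudge +0.5 mm and lower to about 53 mm depth, then get a force baseline.

```bash
python3 -m crank '1 0.01 0 0.1 0 0 0;1 0 0 0.2 0 0 0;1 0 0 0.2 0 0 0;1 0 0 0.2 0 0 0;1 0 0 0.2 0 0 0';python3 -m crank '1 0 0 0 0 0 0;1 0 0 0 0 0 0;1 0 0 0 0 0 0'
cat > ff.py <<'E'
from h import *
L=[]
for i in range(10): read_camera('top'); o=get_obs(); L.append(np.r_[o['ft_force'],o['eef_pos']])
L=np.array(L);print(o['time'],'mean',np.round(L.mean(0),2),'sem',np.round(L[:,:3].std(0)/3.2,2),'depth',np.round(118-L[:,5].mean()+149,1))
E
python3 ff.py
```

```text
time: 10.75
eef_pos: [501.4, 229.0, 213.2]
ee_rot: [0.959, 0.283, -0.0, 0.0]
ft_force: [-0.7, -0.6, -2.0]
finger_gap: 21.0
time: 11.05
eef_pos: [501.7, 229.2, 214.7]
ee_rot: [0.959, 0.283, 0.0, 0.0]
ft_force: [-0.6, -0.1, -1.4]
finger_gap: 20.9
11.55 mean [ 5.0000e-02  1.7000e-01 -1.4100e+00  5.0158e+02  2.2911e+02  2.1460e+02] sem [0.15 0.15 0.1 ] depth 52.4
```

Baseline Fz is -1.41 N (the probe's weight). Step down 3 mm at a time, with a force guard that stops the chain on contact.

```bash
sed -i 's/range(10)/range(6)/' ff.py; echo "import sys; sys.exit(L[:,2].mean()>-0.75 or L[:,:2].mean(0).__abs__().max()>1)" >> ff.py
python3 -m crank '1 0 0 0.04 0 0 0;1 0 0 0.04 0 0 0;1 0 0 0 0 0 0' >/dev/null && python3 ff.py && python3 -m crank '1 0 0 0.03 0 0 0;1 0 0 0.03 0 0 0;1 0 0 0 0 0 0' >/dev/null && python3 ff.py && python3 -m crank '1 0 0 0.03 0 0 0;1 0 0 0.03 0 0 0;1 0 0 0 0 0 0' >/dev/null && python3 ff.py && python3 -m crank '1 0 0 0.03 0 0 0;1 0 0 0.03 0 0 0;1 0 0 0 0 0 0' >/dev/null && python3 ff.py && python3 -m crank '1 0 0 0.03 0 0 0;1 0 0 0.03 0 0 0;1 0 0 0 0 0 0' >/dev/null && python3 ff.py && python3 -m crank '1 0 0 0.03 0 0 0;1 0 0 0.03 0 0 0;1 0 0 0 0 0 0' >/dev/null && python3 ff.py
```

```text
12.15 mean [ 2.1000e-01  1.1000e-01 -1.0200e+00  5.0150e+02  2.2907e+02  2.1031e+02] sem [0.12 0.07 0.13] depth 56.7False
```

```bash
sed -i 's/sys.exit(\(.*\))$/sys.exit(int(\1))/' ff.py
python3 -m crank '1 0 0 0.03 0 0 0;1 0 0 0.03 0 0 0;1 0 0 0 0 0 0' >/dev/null && python3 ff.py && python3 -m crank '1 0 0 0.03 0 0 0;1 0 0 0.03 0 0 0;1 0 0 0 0 0 0' >/dev/null && python3 ff.py && python3 -m crank '1 0 0 0.03 0 0 0;1 0 0 0.03 0 0 0;1 0 0 0 0 0 0' >/dev/null && python3 ff.py && python3 -m crank '1 0 0 0.03 0 0 0;1 0 0 0.03 0 0 0;1 0 0 0 0 0 0' >/dev/null && python3 ff.py && python3 -m crank '1 0 0 0.03 0 0 0;1 0 0 0.03 0 0 0;1 0 0 0 0 0 0' >/dev/null && python3 ff.py
```

```text
12.75 mean [-1.2000e-01  5.0000e-02 -1.4100e+00  5.0151e+02  2.2909e+02  2.0735e+02] sem [0.19 0.17 0.04] depth 59.7
13.35 mean [ 1.7000e-01 -2.1000e-01 -1.3000e+00  5.0150e+02  2.2908e+02  2.0433e+02] sem [0.18 0.18 0.2 ] depth 62.7
13.95 mean [ 1.2000e-01 -1.4000e-01 -1.5900e+00  5.0151e+02  2.2908e+02  2.0134e+02] sem [0.13 0.11 0.13] depth 65.7
14.55 mean [-9.0000e-02 -4.0000e-02  2.4000e-01  5.0155e+02  2.2909e+02  1.9841e+02] sem [0.12 0.15 0.15] depth 68.6
```

Contact at about 68.6 mm depth: net push 1.66 N, about 1.9 mm of travel. Press 5 mm more, to mid-travel.

```bash
python3 -m crank '1 0 0 0.03 0 0 0;1 0 0 0.02 0 0 0;1 0 0 0 0 0 0' >/dev/null;  python3 ff.py; python3 -m crank '1 0 0 0.03 0 0 0;1 0 0 0.02 0 0 0;1 0 0 0 0 0 0' >/dev/null;  python3 ff.py
python3 - <<'E'
from h import *
st();im=read_camera('wrist');s=read_camera('side')
A=cv2.resize(im[155:215,280:360],None,fx=7,fy=7,interpolation=cv2.INTER_CUBIC)
B=cv2.resize(s[215:275,358:388],None,fx=7,fy=7,interpolation=cv2.INTER_CUBIC)
cv2.imwrite('pics/c7.png',np.hstack([A,B])[:,:,::-1])
E
```

```text
15.15 mean [ 5.7000e-01 -1.6000e-01  9.4000e-01  5.0154e+02  2.2909e+02  1.9589e+02] sem [0.07 0.16 0.15] depth 71.1
15.75 mean [-1.9000e-01 -2.2000e-01  1.9700e+00  5.0153e+02  2.2909e+02  1.9339e+02] sem [0.11 0.16 0.16] depth 73.6
15.75 [501.5 229.1 193.4] F [-0.11  0.65  1.32] gap 20.4
[[0.84, 0.542, 0.0], [0.542, -0.84, -0.0], [0.0, 0.0, -1.0]] [ 0.31  0.41  1.76 -0.    0.97  1.31]
```

View pics/c7.png

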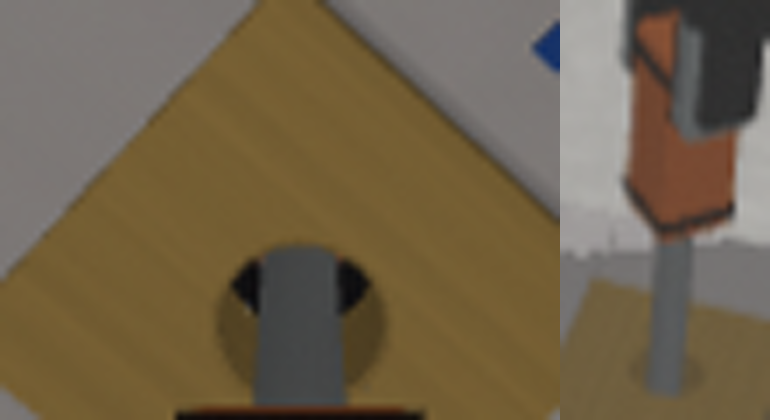

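Wrist crop: stem centred at x 300 in bore 302; contact free. Check the fore-aft centring numerically from the handle's lower front edge.

Run:
```python
from h import *
o=get_obs();p=np.array(o['eef_pos']);R=Rn.from_quat(o['ee_rot']).as_matrix()
f=lambda u,v:(u/7+280-.43,v/7+155-.43)
for dz in(0,1.5):
  h=onplane('wrist',f(300,409),p[2]-19+dz)-11*R[:,0]; print('axis at handle bottom - tcp',R.T@(h-p))
for dy in(324,327):
  b=onplane('wrist',f(302,dy),118);print('bore',b,'bore-tcp',R.T@(b-p),'bore-axis',R.T@(b-h))
c=[np.round((np.array(proj('wrist',b+10*np.array([np.cos(k),np.sin(k),0])))-[280,155]+.43)*7) for k in np.arange(0,6.28,.5236)];print(np.min(c,0),np.max(c,0))
```

```text
axis at handle bottom - tcp [-1.42306257  0.92983542 19.00058036]
axis at handle bottom - tcp [-0.86219869  0.9268302  17.50060998]
bore [501.7065424  227.66233762 118.        ] bore-tcp [-0.62206582  1.28336989 75.38052466] bore-axis [ 0.24013287  0.35653969 57.87991468]
bore [501.38796939 227.45660362 118.        ] bore-tcp [-1.0012956   1.28346518 75.38050448] bore-axis [-0.13909692  0.35663498 57.87989449]
[219. 247.] [385. 405.]
```

Centred to within about 0.8 mm with about 6.8 mm of pad travel. Hand in.

```bash
python3 ff.py; python3 -c "
from plant import order; print(order.hand_in())"
```

```text
16.15 mean [ 4.0000e-01 -3.0000e-02  1.4900e+00  5.0151e+02  2.2908e+02  1.9337e+02] sem [0.14 0.08 0.15] depth 73.6
the job is handed in; nothing more can be done
None
```

I took the probe from its holder, lowered it upright through the bore and pressed the hidden pad to about mid-travel. I handed in at 16.2 s, still gripping the probe at 50 N. The hand-in reports no verdict, so the result rests on my own checks below.

- **Depth and press:** I felt contact at about 68 mm below the mouth and stopped at about 73.6 mm. Net push on the pad was 3.4 N, then 2.9 N in the last reading. By force that is about 5.5 to 6.8 mm of travel, and by the distance moved about 6.9 mm, against limits of 1.5 to 13 mm.
- **Centring and tilt:** The last wrist picture put the probe's axis within about 0.4 mm of the bore's axis, or up to 0.8 mm if the assumed tip height is off. The tool read vertical, and the pictures taken just above the bore showed at most about 0.3° of tilt in the stem.
- **Contact with the block:** On the way down, the average sideways force stayed within 0.6 N, which is near the noise. The pictures showed gaps around the stem, so I saw no sign of touching, but I could not measure that contact directly.
- **Disagreement:** Above the bore, the side and wrist cameras differed by about 2.5 mm in y. I mostly trusted the wrist camera because the side view depends strongly on tip height, and the later wrist pictures supported that choice.

The arm's path stayed well clear of the bottles and the vial rack. I took no final picture of them.

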